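# Check the magnet's emergency stop and reset it

## Robot

A 7-joint arm with a two-finger parallel gripper is mounted at the origin on the work surface. World frame = base frame: x ahead of the robot, y to its left, z up, the work surface at z = 0. Lengths are in m, angles in rad, forces in N, time in s.
With the tool pointing down it reaches from about 0.35 to 0.9 m from the base axis. Payload 7.2 kg.
Tool frame: the origin (TCP) lies midway between the tips of the shut fingers; the grasp point (between the pads) lies 19 mm behind it; z points along the fingers, y is the direction in which the jaws open and shut (so a half turn about z gives the same grasp; the last joint's range is limited). The gripper opens to 85 mm and grips with 20 to 120 N. Pads are 22 mm wide; open, the fingers measure 114 mm over their backs; the gripper's body (76 mm by 85 mm) begins 54 mm behind the grasp point. The pads swing forward as they close: fully open they stand 13 mm farther back than shut.
Start: joints at [-1.227, 0.411, -0.013, 1.596, 0.006, 1.134, -0.082], TCP at [0.25, 0.573, 0.231] pointing down, gripper open.
Joint ranges: [-2.95, 2.95], [-0.29, 1.99], [-1.47, 1.44], [0.14, 2.54], [-1.03, 4.17], [0.13, 1.85], [-2.86, 2.86]. Speed limits (rad/s): [2.39, 2.39, 3.01, 3.01, 3.14, 3.14, 3.14].

## Interface

Orientations are given as a unit quaternion [w, x, y, z].
In Python, from rig import arm, imaging, ticket gives the robot as it stands.
- The arm moves only by the tool apply_moves, never from a script. Its argument "targets" is a list of rows, each a list of 2 entries, a list of its own where there are three numbers: the shift along the tool's x, y, z in m, then the turn, a rotation vector about the tool's x, y, z in degrees. In form: [[[dx, dy, dz], [rx, ry, rz]], ...]. A call has 1 to 8 rows; each row shifts and turns the pose as measured when the row begins, along the tool's axes as they then stand; what a row does not reach is not made up. A row lasts 1/10 s, in which the tool goes at most 50 mm and 8.59 degrees, less where a joint would pass 70% of its speed; a pose out of reach is approached as far as the arm can. A call with a gripper value outside its range is refused whole. "fingers" is the closure in counts, from 0 (fully open) to 255 (shut), set as the call begins (left out, the last holds). The fingers move at their own pace and stop on an object; "squeeze" is the grip in N (left out, the last holds). Time passes only in rows, so rows that do not move let the fingers close. It gives the time, the measured TCP pose, the force and the opening at its end, in the units of the state.
- arm.get_obs(): the state, without advancing time (a new reading comes with each control period).
- imaging.camera(name): name is "scene" or "top" or "wrist"; returns a dict with "img" (480x640x3 uint8, blue, green, red), "range_z" (480x640 float32, m along the optical axis (not along the pixel's ray), 0 where there is no reading), "K" (3x3 intrinsics, pixels), "R" (3x3) and "t" (3): a world point X has camera coordinates R X + t. Camera axes: x right, y down, z forward; pixel columns grow to the right and rows downward; lengths in m; the calibration is good to about 2 mm. The wrist camera is an equidistant fisheye: a pixel r from the principal point sees the ray r / f radians off the axis. A picture is of the moment at which its call begins.
- ticket.close_job(): hands the job in, once; it reports no verdict.
The state is a dict: "t": time; "joint_positions": joint angles; "dq": joint speeds; "effort": joint torques, N m; "tcp_pos": TCP position; "tool_rot": TCP orientation; "force": force on the tool from outside, world axes, zero at the start; "moment": the same for the moment, N m; "grip_width": opening from 0.0 (shut) to 1.0 (fully open).
Only numpy, scipy, OpenCV 4.12 (cv2) and the standard library are available. Lean on these libraries where they do the work, as an engineer would, in place of code of your own. Each camera call takes 0.05 s, during which the arm holds its last target.

## Task

Test the emergency stop of the magnet: with the fingertips, press the red mushroom head down until it latches and stays down by itself when you let go, then push one of its lobes round clockwise (seen from above) until the latch lets go, and take the finger away so that the head springs up and turns back. Then press the green button fully in and let it go. Nothing has to be gripped or lifted: do not press the white button, and leave the loose things on the bench where they are.

Things in the scene. Friction and masses are not known exactly. Their poses are not given: they have to be found in the camera images.
- stop_box: stop station: yellow box 100 x 100 mm, 60 mm tall, fixed to the bench; origin at the centre of its underside, z up. Out of the middle of its top comes the red mushroom head with three finger lobes, on a fixed black collar (48 mm across, 10 mm tall). The station stands at any of three places, turned up to 0.5 rad
- stop_top (a point): top centre of the red head (106 mm above the bench when up, 98 mm when latched); moves with the head. The domed core is 68 mm across; three lobes of the same red, 120 degrees apart, 16 mm wide and 16 mm thick with round ends, reach out to 51 mm from the axis; lobe tops lie 8 mm below the top centre, undersides 24 mm below it. Between two lobes is free space outside the core, down to the box top (60 mm above the bench). White arrows on the dome show the release direction
- stop_lobe0 (a point): top of lobe 0, at the centre of its round end, 43 mm from the axis; turns and moves with the head. At twist 0 it lies at 180 degrees (counterclockwise from above, from the box's own x axis)
- stop_lobe1 (a point): top of lobe 1, at the centre of its round end, 43 mm from the axis; turns and moves with the head. At twist 0 it lies at 60 degrees (counterclockwise from above, from the box's own x axis)
- stop_lobe2 (a point): top of lobe 2, at the centre of its round end, 43 mm from the axis; turns and moves with the head. At twist 0 it lies at -60 degrees (counterclockwise from above, from the box's own x axis)
- stop_push (a joint): how far the red head is pressed down, m: 0 = up, 0.0105 = bottom stop. A spring pushes it up (4 N at 0, about 7 N at the bottom; no more than 8 N while the latch is passed). Pressed past about 0.0095 with the twist at 0 it latches, and when let go it stays at about 0.008
- stop_twist (a joint): turn of the red head, rad, positive CLOCKWISE seen from above: 0 = rest, 0.9 = end stop. A spring returns it to 0 when let go (0.04 to 0.09 N m, that is 1 to 2.5 N at a lobe). Between about 0.5 and 0.7 the latch lets go and the head springs up
- reset_box: reset station: grey box 75 x 75 mm, 50 mm tall, fixed, with the GREEN button in the middle of its top; origin at the centre of its underside; any of the three places
- reset_top (a point): centre of the top of the green button (32 mm across, 72 mm above the bench when out); its black rim, 48 mm across, ends 62 mm above the bench
- reset (a joint): how far the green button is pressed, m: 0 = out, 0.006 = fully in; spring, 5 N when fully in, comes out when let go
- ramp_box: another grey station of the same size and shape, with a WHITE button: not to be pressed; origin at the centre of its underside
- ramp (a joint): how far the white button is pressed, m: 0 = out, 0.006 = fully in
- jar: bystander, loose: clear glass jar with black cap, 38 mm across, 60 mm tall; origin at the centre of its underside, leave it alone
- vial: bystander, loose: amber glass vial with white cap, 30 mm across, 50 mm tall; origin at the centre of its underside, leave it alone
- collar: bystander, loose: brass ring, 42 mm across, 25 mm tall; origin at the centre of its underside, leave it alone
- pole_cap: bystander, loose: steel pole cap (truncated cone), 52 mm across, 30 mm tall; origin at the centre of its underside, leave it alone
- white_disc: bystander, loose: white sample disc, 56 mm across, 6 mm thick; origin at the centre of its underside, leave it alone
- grey_disc: bystander, loose: grey sample disc, 56 mm across, 6 mm thick; origin at the centre of its underside, leave it alone
- driver: bystander, loose: screwdriver with yellow handle, 160 mm long, lying flat; origin at the centre of its underside, leave it alone

How it is judged:
On the way, in this order (a step that is already met when the one before it is completed fails the run):
1. the red head is latched: down by 6.5 mm or more with nothing of the robot touching it, not turned (value of joint stop_push above 0.0065 m and value of joint stop_twist below 0.2 rad and contact force between stop_box and the fingers below 0.3 N and contact force between stop_box and the arm below 0.3 N), for 0.2 s.
2. the head is turned clockwise by more than 0.45 rad (value of joint stop_twist above 0.45 rad), for 0.02 s.
3. the head is up again (within 2 mm) and turned back (within 0.15 rad) (value of joint stop_push below 0.002 m and value of joint stop_twist below 0.15 rad), for 0.2 s.
4. the green button is pressed in by 4.5 mm or more (value of joint reset above 0.0045 m), for 0.02 s.
At the end, for the whole second after the job is handed in: The red head is up (within 2 mm) and turned back (within 0.15 rad), both push buttons are out (within 1.5 mm), and every loose thing is within 20 mm of where it stood (all of step 3 and value of joint each of reset, ramp below 0.0015 m and distance of each of jar, vial, collar, pole_cap, white_disc, grey_disc, driver from where it was at the start of the episode below 0.02 m); the robot touches nothing.
It fails at once if the white button is pressed (more than 3 mm) (value of joint ramp above 0.003 m).
It fails at once if a loose thing is shifted or lifted by more than 20 mm, or a standing one tips (distance of any of jar, vial, collar, pole_cap, white_disc, grey_disc, driver from where it was at the start of the episode above 0.02 m or angle between any of jar, vial, collar, pole_cap's own z axis and vertical above 0.35 rad).
It also fails if it takes over 58 s, if anything falls off the work surface, if the arm or the gripper's body presses on something with over 40 N, if the wrist force passes 120 N, or if a joint passes its speed limit or range.

## Working session

There is one attempt and no reset: what is moved stays moved. The work goes in short steps, Python scripts to look and compute and a tool call to move; the robot and the scene stay as the last step left them, time stands still between calls to the robot, and variables do not carry over. Pictures are saved under pics/ and viewed, and the job is handed in when it is done.

Besides the shell and the picture viewer there is one more tool, called by a JSON object that holds its "op" and its "data". apply_moves: Moves the arm, as the interface text tells. Its arguments: {"type":"object","properties":{"targets":{"type":"array"},"fingers":{"type":"number"},"squeeze":{"type":"number"}},"required":["targets"]}

```bash
mkdir -p pics; ls; python3 - <<'E'
from rig import arm, imaging
import cv2
for n in ["scene","top"]:
    c=imaging.camera(n); cv2.imwrite(f"pics/{n}0.png",c["img"]); print(n,c["K"].tolist(),c["R"].tolist(),c["t"].tolist())
print(arm.get_obs())
E
```

```text
pics
scene [[563.1989834452704, 0.0, 321.43489858787717], [0.0, 563.1989834452704, 236.8177516275071], [0.0, 0.0, 1.0]] [[0.4760415287622054, 0.8794070320764454, -0.005266386639807121], [0.6589952642482885, -0.3606806123240771, -0.6600263158328288], [-0.5823312670568798, 0.3107294125570127, -0.7512240195706623]] [-0.23714247469540342, -0.2966879363039047, 1.4880787594770708]
top [[611.7267121724274, 0.0, 319.1378582902564], [0.0, 611.7267121724274, 244.29648996169624], [0.0, 0.0, 1.0]] [[-0.011769422053020713, -0.9999306029081492, 0.0005196847923750036], [-0.9810545787126964, 0.011446736318248227, -0.19339308626348106], [0.19337371665092334, -0.0027859639994180004, -0.981121217848846]] [0.004873736355398707, 0.5330811374318709, 1.1698432855019851]
{'t': 0.1, 'joint_positions': array([-1.2272473 ,  0.4118619 , -0.01269482,  1.59697464,  0.00556371,
        1.13431797, -0.08218445]), 'dq': array([-0.00103666, -0.00173986,  0.00015822, -0.00302828, -0.00021021,
       -0.00129534,  0.00123842]), 'effort': array([ 2.04821714e-03, -6.01819396e+01,  6.84130993e-01, -3.00094306e+01,
        1.40788470e-02,  6.34604890e-03, -3.84145392e-05]), 'tcp_pos': array([0.24998238, 0.57232422, 0.23050524]), 'tool_rot': array([-1.15649906e-04,  2.04418967e-01,  9.78883192e-01, -7.54624933e-04]), 'force': array([-0.09467919,  0.04126094, -0.32924007]), 'moment': array([-0.01111091, -0.01552819,  0.03511182]), 'grip_width': 0.9987867550366949}
```

View pics/scene0.png

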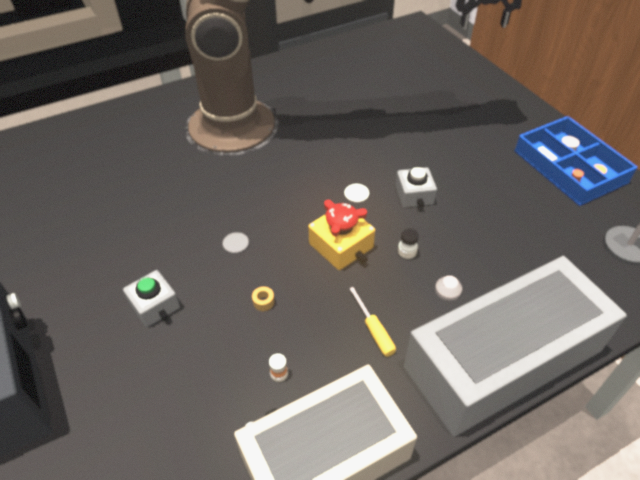

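View pics/top0.png

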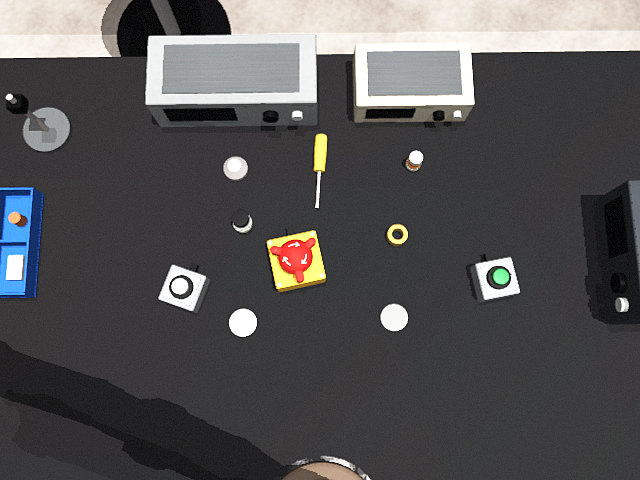

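The top view shows the red head at about (297,257), the green button at (500,277) and the white one at (181,286). Next I locate them by colour and range.

```bash
cat > h.py <<'E'
from rig import arm, imaging
import cv2, numpy as np
def cloud(c):
    K,R,t=c["K"],c["R"],c["t"]; z=c["range_z"]; v,u=np.mgrid[:480,:640]
    P=np.stack([(u-K[0,2])*z/K[0,0],(v-K[1,2])*z/K[1,1],z],-1)
    return (P-t)@R
def atz(c,u,v,z):
    K,R,t=c["K"],c["R"],c["t"]; d=R.T@np.array([(u-K[0,2])/K[0,0],(v-K[1,2])/K[1,1],1]); o=-R.T@t
    return o+d*(z-o[2])/d[2]
def proj(c,X):
    p=c["K"]@(c["R"]@X+c["t"]); return p[:2]/p[2]
E
python3 - <<'E'
from h import *
for n in ["top","scene"]:
    c=imaging.camera(n); P=cloud(c); hsv=cv2.cvtColor(c["img"],cv2.COLOR_BGR2HSV).astype(int); H,S,V=hsv[...,0],hsv[...,1],hsv[...,2]
    xy=(P[...,0]>.2)&(P[...,0]<.75)&(abs(P[...,1])<.5)
    y=(H>20)&(H<35)&(S>120)&(V>80)&xy&(abs(P[...,2]-.06)<.006)&(abs(P[...,1]-.05)<.1)
    r=((H<8)|(H>172))&(S>120)&(V>60)&xy&(P[...,2]>.075)
    g=(H>45)&(H<80)&(S>100)&xy
    print(n,y.sum(),r.sum(),g.sum())
    print("green",P[g].mean(0),P[g].max(0),P[g].min(0),np.median(P[g][:,2]))
    print("red mean",P[r].mean(0),P[r].max(0))
    # green top fit
    if n=="top":
        q=P[y][:,:2].astype(np.float32); print("box",cv2.minAreaRect(q))
        m=(P[...,2]>.04)&(P[...,2]<.057)&xy&(P[...,1]<-.1); print("resetbox",cv2.minAreaRect(P[m][:,:2].astype(np.float32)))
        rg=P[r]; np.save("red.npy",rg)
        gm=g&(P[...,2]>.066);v,u=np.nonzero(gm);print("green uv",u.mean(),v.mean(),atz(c,u.mean(),v.mean(),.072))
        b=cv2.resize(c["img"][220:300,255:340],None,fx=8,fy=8,interpolation=cv2.INTER_CUBIC);cv2.imwrite("pics/red_crop.png",b[:600])
        d=P[r]; print(np.histogram(d[:,2],10))
        from scipy.optimize import least_squares
        # template fit of silhouette: head center xy and angle
        mk=r.astype(np.uint8)
        def sil(p):
            cx,cy,a=p; X=[]
            pts=[]
            im=np.zeros((480*8,640*8),np.uint8)
            th=np.linspace(0,2*np.pi,40)
            def poly(xy,z):
                return (np.array([proj(c,np.array([x,y,z])) for x,y in xy])*8+4).astype(np.int32)
            cv2.fillPoly(im,[poly([(cx+.034*np.cos(t),cy+.034*np.sin(t)) for t in th],.096)],255)
            for k in range(3):
                f=a+k*2*np.pi/3; e=np.array([np.cos(f),np.sin(f)]); n_=np.array([-e[1],e[0]]); o=np.array([cx,cy])
                ts=np.linspace(-np.pi/2,np.pi/2,12)
                L=[o-.008*n_]+[o+.043*e+.008*(np.cos(s)*e+np.sin(s)*n_) for s in ts]+[o+.008*n_]
                for z in(.098,.083): cv2.fillPoly(im,[poly(L,z)],255)
            return cv2.resize(im[200*8:320*8,240*8:360*8],(120,120),interpolation=cv2.INTER_AREA)/255.
        rr=(((H<8)|(H>172))&(S>120)&(V>60)).astype(float)[200:320,240:360]
        # fill holes(white arrows)
        rr=cv2.morphologyEx(rr,cv2.MORPH_CLOSE,np.ones((7,7)))if False else rr
        cnt,_=cv2.findContours((rr>0).astype(np.uint8),cv2.RETR_EXTERNAL,cv2.CHAIN_APPROX_NONE); f=np.zeros((120,120),np.uint8); cv2.drawContours(f,cnt,-1,1,-1)
        from scipy.optimize import minimize
        c0=P[r].mean(0)
        best=None
        for a in np.linspace(0,2*np.pi/3,13)[:-1]:
            s=np.abs(sil((c0[0],c0[1],a))-f).sum()
            if best is None or s<best[0]: best=(s,a)
        o=minimize(lambda p:np.abs(sil(p*np.array([.001,.001,.02]))-f).sum(),np.array([c0[0]*1e3,c0[1]*1e3,best[1]/.02]),method="Nelder-Mead",options=dict(initial_simplex=np.array([c0[0]*1e3,c0[1]*1e3,best[1]/.02])+np.array([[0,0,0],[4,0,0],[0,4,0],[0,0,8]]),maxiter=80))
        print("headfit",o.x*np.array([.001,.001,.02]),o.fun,"lobes deg",np.degrees(o.x[2]*.02)+np.array([0,120,240]))
E
```

```text
top 591 997 219
green [ 0.45822346 -0.34320345  0.1036283 ] [0.51359974 0.0020305  1.25084974] [ 0.29682211 -0.37032776  0.01764866] 0.07202438814613332
red mean [0.49941149 0.04517861 0.1084694 ] [0.53687031 0.09279821 1.25084974]
box ((0.5027745962142944, 0.04510798677802086), (0.09984730929136276, 0.09934128820896149), 11.98439884185791)
resetbox ((0.5800648927688599, -0.29730695486068726), (0.35057151317596436, 0.08716040849685669), 25.239471435546875)
green uv 496.2878787878788 272.82828282828285 [ 0.46854    -0.34546202  0.072     ]
(array([991,   0,   0,   0,   0,   0,   0,   0,   0,   6]), array([0.08873175, 0.20494355, 0.32115535, 0.43736714, 0.55357894,
       0.66979074, 0.78600254, 0.90221434, 1.01842614, 1.13463794,
       1.25084974]))
headfit [0.50186629 0.04532463 1.24819944] 102.90196078431373 lobes deg [ 71.51655975 191.51655975 311.51655975]
scene 517 744 198
green [ 0.46552742 -0.35452055  0.07208517] [ 0.47972963 -0.33864387  0.07705261] [ 0.45008061 -0.37046352  0.06342992] 0.07257049374041463
red mean [0.5099934  0.0413013  0.10028434] [0.53953011 0.09320036 0.11080156]
```

View pics/red_crop.png

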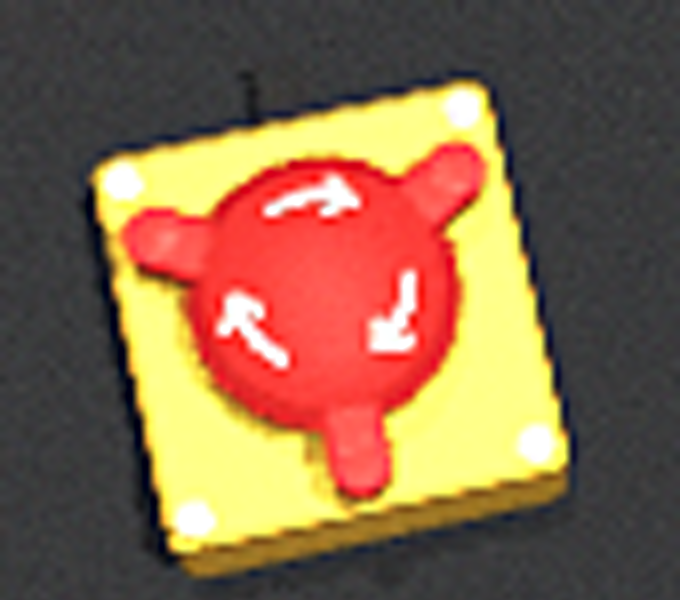

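The stop box centre is about (0.5025, 0.045), turned 12°, so the lobes lie at 72°, 192° and -48°. I'll refine the green button's position and write a helper for the moves.

```bash
cat >> h.py <<'E'
from scipy.spatial.transform import Rotation as Ro
def st():
    o=arm.get_obs(); q=o["tool_rot"]; return o,Ro.from_quat([q[1],q[2],q[3],q[0]])
def go(pos,yaw=None):
    o,R=st(); d=R.inv().apply(np.array(pos)-o["tcp_pos"]); 
    x=R.apply([1,0,0]); z=R.apply([0,0,1]); cy=np.degrees(np.arctan2(x[1],x[0]))
    out=[0,0,0]
    yy=cy if yaw is None else yaw
    c,s=np.cos(np.radians(yy)),np.sin(np.radians(yy))
    T=Ro.from_matrix(np.array([[c,s,0],[s,-c,0],[0,0,-1.]]))
    out=(R.inv()*T).as_rotvec(degrees=True)
    print("t",round(o["t"],2),"tcp",o["tcp_pos"].round(4),"yaw",cy.round(1),"F",o["force"].round(2),"grip",round(o["grip_width"],3),"q",o["joint_positions"].round(2))
    print("shift mm",(d*1000).round(1),"turn deg",out.round(2))
E
python3 - <<'E'
from h import *
for n in ["top","scene"]:
    c=imaging.camera(n); P=cloud(c); hsv=cv2.cvtColor(c["img"],cv2.COLOR_BGR2HSV).astype(int); H,S,V=hsv[...,0],hsv[...,1],hsv[...,2]
    g=(H>45)&(H<80)&(S>100)&(np.abs(P-[.46,-.35,.071]).max(-1)<.03)&(P[...,2]>.069)
    q=P[g]; print(n,g.sum(),q.mean(0),(q.max(0)+q.min(0))/2, cv2.minEnclosingCircle(q[:,:2].astype(np.float32)))
    m=(np.abs(P-[.46,-.35,.05]).max(-1)<.07)&(abs(P[...,2]-.05)<.005)
    print(cv2.minAreaRect(P[m][:,:2].astype(np.float32)))
go([.5025,.045,.17],132)
E
```

```text
top 176 [ 0.46181926 -0.3538922   0.07277532] [ 0.46105406 -0.35318655  0.07385928] ((0.46137967705726624, -0.35278600454330444), 0.016397621482610703)
((0.4612891972064972, -0.3531966507434845), (0.07497218251228333, 0.07596230506896973), 10.97260570526123)
scene 169 [ 0.46465085 -0.35430376  0.07288154] [ 0.46428052 -0.35383669  0.07313011] ((0.46412941813468933, -0.353837251663208), 0.015857035294175148)
((0.46255841851234436, -0.3537285029888153), (0.07800836116075516, 0.07565291225910187), 10.899545669555664)
t 0.3 tcp [0.2501 0.5726 0.231 ] yaw 156.4 F [ 0.36  0.13 -0.82] grip 1.0 q [-1.23  0.41 -0.01  1.6   0.01  1.13 -0.08]
shift mm [-442.4 -382.4   61.2] turn deg [-3.000e-02  1.000e-02  2.441e+01]
```

{"op": "apply_moves", "data": {"targets": [[[-0.037,-0.032,0.0],[0,0,0]],[[-0.037,-0.032,0.0],[0,0,0]],[[-0.037,-0.032,0.0],[0,0,0]],[[-0.037,-0.032,0.0],[0,0,0]],[[-0.037,-0.032,0.0],[0,0,0]],[[-0.037,-0.032,0.0],[0,0,0]],[[-0.037,-0.032,0.0],[0,0,0]],[[-0.037,-0.032,0.0],[0,0,0]]], "fingers": 255, "squeeze": 40}}

```text
t: 1.1
tcp_pos: [0.4193, 0.2176, 0.2292]
tool_rot: [-0.001, 0.198, 0.98, 0.002]
force: [1.0, 0.3, 0.1]
grip_width: -0.0
```

```bash
python3 -c "
from h import *
go([.5025,.045,.15])"
```

```text
t 1.1 tcp [0.4193 0.2176 0.2292] yaw 157.2 F [0.97 0.35 0.09] grip -0.0 q [-0.73  0.15  0.17  1.97 -0.03  1.03  0.63]
shift mm [-143.8 -127.1   78.4] turn deg [ 0.17 -0.14 -0.  ]
```

{"op": "apply_moves", "data": {"targets": [[[-0.029,-0.025,0.016],[0,0,0]],[[-0.029,-0.025,0.016],[0,0,0]],[[-0.029,-0.025,0.016],[0,0,0]],[[-0.029,-0.025,0.016],[0,0,0]],[[-0.029,-0.025,0.016],[0,0,0]],[[0,0,0],[0,0,8]],[[0,0,0],[0,0,8]],[[0,0,0],[0,0,8]]]}}

```text
t: 1.9
tcp_pos: [0.5105, 0.029, 0.1476]
tool_rot: [0.002, 0.408, 0.913, 0.003]
force: [-0.9, 0.1, -0.2]
grip_width: 0.003
```

```bash
python3 -c "
from h import *
c=imaging.camera('wrist');cv2.imwrite('pics/w1.png',c['img'])
c=imaging.camera('scene');cv2.imwrite('pics/s1.png',cv2.resize(c['img'][130:290,240:450],None,fx=3.5,fy=3.5))
go([.5025,.045,.11],132)"
```

```text
t 2.0 tcp [0.5105 0.0298 0.1477] yaw 132.1 F [-0.24  0.16  0.12] grip 0.003 q [-0.46  0.32  0.38  1.99 -0.16  0.86  0.74]
shift mm [16.7  4.  37.7] turn deg [0.4  0.05 0.11]
```

View pics/w1.png

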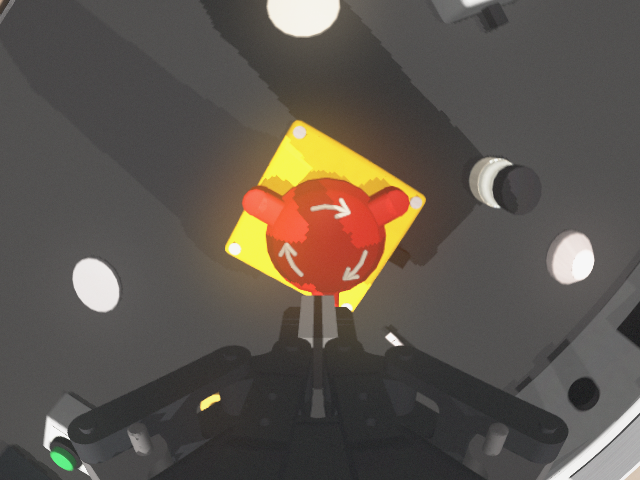

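View pics/s1.png

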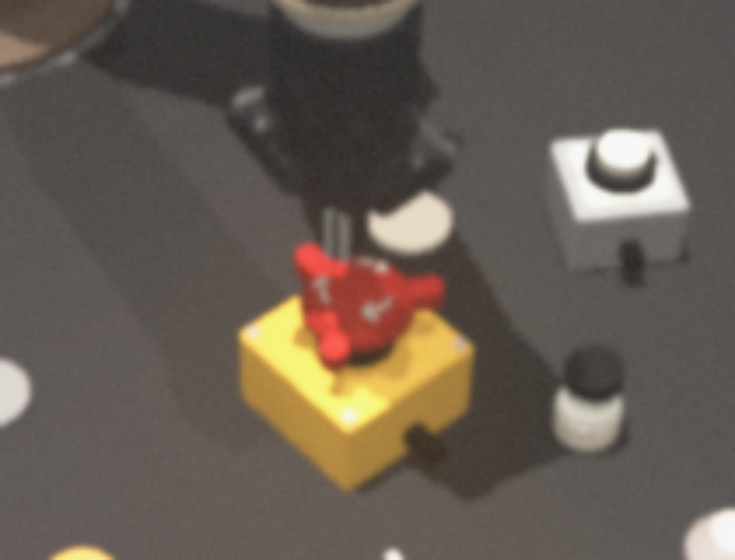

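The wrist view shows the two thin silver tips just off the dome, whose centre is at about (325,235). The scene crop agrees. I shift over the axis and descend.

{"op": "apply_moves", "data": {"targets": [[[0.017,0.004,0.018],[0.4,0,0]],[[0,0,0],[0,0,0]]]}}

```text
t: 2.2
tcp_pos: [0.5024, 0.0459, 0.1298]
tool_rot: [0.001, 0.402, 0.916, 0.0]
force: [-0.3, 0.1, -0.6]
grip_width: -0.002
```

```bash
python3 -c "
from h import *
go([.5025,.045,.11],132)"
```

```text
t 2.2 tcp [0.5024 0.0459 0.1298] yaw 132.6 F [-0.35  0.08 -0.63] grip -0.002 q [-0.49  0.34  0.37  2.02 -0.16  0.82  0.72]
shift mm [-0.8 -0.5 19.8] turn deg [0.06 0.09 0.62]
```

{"op": "apply_moves", "data": {"targets": [[[-0.001,0,0.016],[0,0,0]],[[0,0,0.007],[0,0,0]],[[0,0,0.005],[0,0,0]],[[0,0,0.003],[0,0,0]]]}}

```text
t: 2.6
tcp_pos: [0.5053, 0.0454, 0.1007]
tool_rot: [0.002, 0.396, 0.918, 0.002]
force: [-4.1, 0.9, 9.5]
grip_width: 0.002
```

{"op": "apply_moves", "data": {"targets": [[[0.002,0.002,0.003],[0,0,0]],[[0,0,0.003],[0,0,0]],[[0,0,0.001],[0,0,0]]]}}

```text
t: 2.9
tcp_pos: [0.5061, 0.047, 0.0955]
tool_rot: [0.003, 0.395, 0.918, 0.002]
force: [-2.1, 1.7, 6.0]
grip_width: 0.001
```

{"op": "apply_moves", "data": {"targets": [[[0,0,0.002],[0,0,0]],[[0,0,0.001],[0,0,0]]]}}

```text
t: 3.1
tcp_pos: [0.5064, 0.0472, 0.0953]
tool_rot: [0.002, 0.395, 0.919, 0.003]
force: [-6.6, 0.3, 10.8]
grip_width: -0.0
```

The force rose to 11 N with no further travel, so this is the bottom stop. I back off and look.

{"op": "apply_moves", "data": {"targets": [[[0,0,0.001],[0,0,0]],[[0,0,-0.012],[0,0,0]],[[0,0,-0.03],[0,0,0]],[[0,0,0],[0,0,0]],[[0,0,0],[0,0,0]],[[0,0,0],[0,0,0]]]}}

```text
t: 3.7
tcp_pos: [0.5075, 0.0459, 0.1422]
tool_rot: [0.004, 0.393, 0.919, 0.004]
force: [0.1, -1.0, -0.2]
grip_width: -0.003
```

```bash
python3 -c "
from h import *
c=imaging.camera('scene');cv2.imwrite('pics/s2.png',cv2.resize(c['img'][130:290,240:450],None,fx=3.5,fy=3.5))
P=cloud(c);im=c['img'].astype(int)
m=(im[...,2]>100)&(im[...,1]<80)&(np.abs(P[...,:2]-[.5025,.045]).max(-1)<.06)&(P[...,2]>.06)
print(np.percentile(P[m][:,2],[50,90,98,100]))
go([.5025,.045,.13],132)"
```

```text
[0.0917199  0.09921747 0.10147409 0.10263581]
t 3.75 tcp [0.5073 0.0458 0.1419] yaw 133.7 F [1.41 0.74 0.18] grip 0.0 q [-0.49  0.32  0.37  2.   -0.16  0.84  0.74]
shift mm [ 2.7 -4.2 11.9] turn deg [0.59 0.19 1.66]
```

View pics/s2.png

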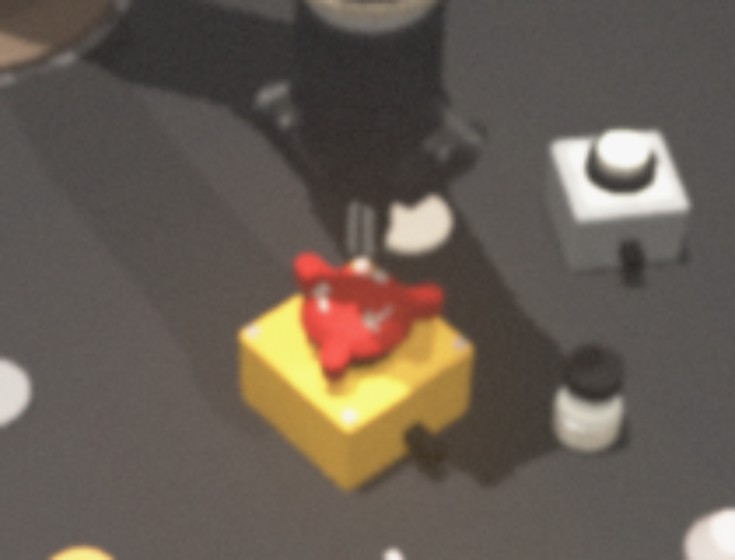

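The head top is 8 mm lower than before (0.1026 against 0.1108 in the same camera) and the tips are clear, so it is latched. Next I move to the gap counterclockwise of lobe 1, at 132° and a radius of 50 mm.

```bash
python3 -c "
from h import *
a=np.radians(132)
go([.5025+.05*np.cos(a),.045+.05*np.sin(a),.13],132)"
```

```text
t 3.75 tcp [0.5073 0.0458 0.1419] yaw 133.7 F [1.41 0.74 0.18] grip 0.0 q [-0.49  0.32  0.37  2.   -0.16  0.84  0.74]
shift mm [52.7 -2.7 11.7] turn deg [0.59 0.19 1.66]
```

{"op": "apply_moves", "data": {"targets": [[[0.027,-0.002,0],[0.5,0,1.5]],[[0.026,-0.001,0],[0,0,0]],[[0,0,0],[0,0,0]]]}}

```text
t: 4.05
tcp_pos: [0.4674, 0.0824, 0.1401]
tool_rot: [0.001, 0.407, 0.913, -0.001]
force: [0.1, 0.0, -0.1]
grip_width: 0.002
```

```bash
python3 -c "
from h import *
a=np.radians(132)
go([.5025+.05*np.cos(a),.045+.05*np.sin(a),.078],132)"
```

```text
t 4.05 tcp [0.4674 0.0824 0.1401] yaw 132.0 F [ 0.13  0.03 -0.1 ] grip 0.002 q [-0.59  0.27  0.37  2.07 -0.13  0.82  0.59]
shift mm [-1.1  1.2 62.1] turn deg [-0.1   0.17 -0.01]
```

{"op": "apply_moves", "data": {"targets": [[[0,0.001,0.02],[0,0,0]],[[0,0,0.02],[0,0,0]],[[0,0,0.015],[0,0,0]],[[0,0,0.006],[0,0,0]],[[0,0,0],[0,0,0]]]}}

```text
t: 4.55
tcp_pos: [0.4691, 0.0818, 0.0761]
tool_rot: [0.001, 0.406, 0.914, -0.002]
force: [-0.5, 0.2, 0.4]
grip_width: 0.002
```

```bash
python3 -c "
from h import *
c=imaging.camera('wrist');cv2.imwrite('pics/w2.png',c['img'])
a=np.radians(124)
go([.5025+.05*np.cos(a),.045+.05*np.sin(a),.078],124)"
```

```text
t 4.6 tcp [0.4693 0.0818 0.0765] yaw 132.1 F [-0.62  0.14 -0.05] grip -0.0 q [-0.55  0.38  0.33  2.12 -0.19  0.67  0.65]
shift mm [-0.1  7.  -1.6] turn deg [-0.11  0.24  8.09]
```

View pics/w2.png

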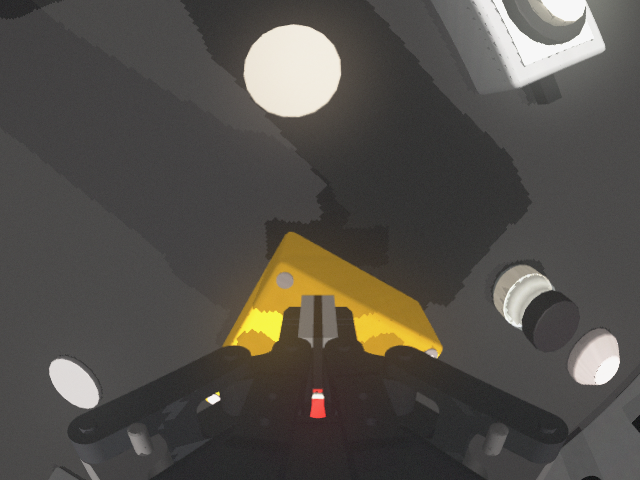

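The tips are in the free gap and touch nothing. I swing clockwise about the head axis, 8° per row.

{"op": "apply_moves", "data": {"targets": [[[-0.0005,0.007,-0.001],[0,0,8]],[[-0.0005,0.007,0],[0,0,8]],[[-0.0005,0.007,0],[0,0,8]],[[-0.0005,0.007,0],[0,0,8]]]}}

```text
t: 5.0
tcp_pos: [0.4962, 0.0932, 0.0803]
tool_rot: [0.002, 0.65, 0.76, 0.0]
force: [-2.6, -0.0, -0.7]
grip_width: 0.003
```

```bash
cat >> h.py <<'E'
def swing():
    o,R=st(); d=o["tcp_pos"][:2]-[.5025,.045]; print("polar",np.hypot(*d).round(4),np.degrees(np.arctan2(d[1],d[0])).round(1))
E
python3 -c "
from h import *
swing()
a=np.radians(92)
go([.5025+.05*np.cos(a),.045+.05*np.sin(a),.078],92)"
```

```text
polar 0.0486 97.4
t 5.0 tcp [0.4962 0.0932 0.0803] yaw 98.9 F [-2.58 -0.03 -0.72] grip 0.003 q [-0.66  0.43  0.48  2.06 -0.29  0.71  0.16]
shift mm [1.  4.8 2.3] turn deg [0.18 0.18 6.95]
```

{"op": "apply_moves", "data": {"targets": [[[0.0005,0.007,0.002],[0,0,8]],[[0,0.007,0],[0,0,8]],[[0,0.007,0],[0,0,8]],[[0,0.007,0],[0,0,8]]]}}

```text
t: 5.4
tcp_pos: [0.5238, 0.0942, 0.081]
tool_rot: [-0.0, 0.84, 0.542, 0.001]
force: [-1.4, 1.2, -0.1]
grip_width: -0.001
```

```bash
python3 -c "
from h import *
swing()
c=imaging.camera('scene');cv2.imwrite('pics/s3.png',cv2.resize(c['img'][130:290,240:450],None,fx=3.5,fy=3.5))
c=imaging.camera('top');cv2.imwrite('pics/t3.png',cv2.resize(c['img'][210:310,245:345],None,fx=5,fy=5))
a=np.radians(58)
go([.5025+.05*np.cos(a),.045+.05*np.sin(a),.078],58)"
```

```text
polar 0.0536 66.5
t 5.5 tcp [0.5249 0.0938 0.081 ] yaw 65.9 F [ 0.44  1.05 -0.35] grip -0.004 q [-0.74  0.5   0.63  2.   -0.42  0.76 -0.29]
shift mm [-4.1  6.4  3. ] turn deg [ 0.15 -0.11  7.9 ]
```

View pics/s3.png

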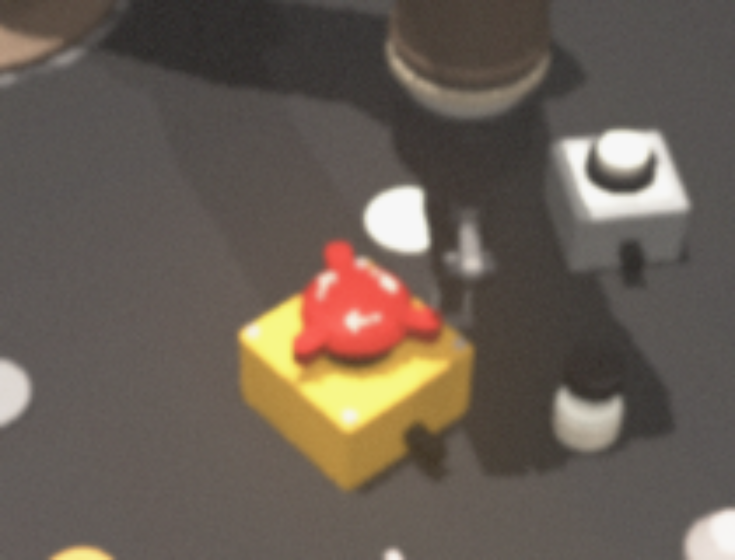

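View pics/t3.png

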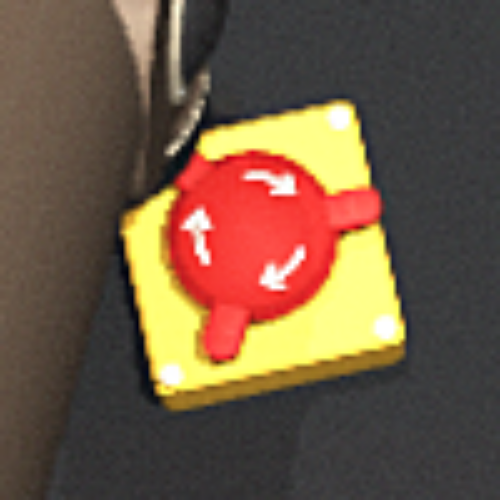

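The lobe is being pushed: lobe 2 in the top crop is at about (355,207), roughly 27° of twist so far, and the head is still down. I keep pushing another 18° or so.

{"op": "apply_moves", "data": {"targets": [[[-0.003,0.007,0.002],[0,0,8]],[[-0.002,0.007,0],[0,0,8]],[[0,0.003,0],[0,0,3]],[[0,0,0],[0,0,0]]]}}

```text
t: 5.9
tcp_pos: [0.5386, 0.084, 0.0811]
tool_rot: [-0.001, 0.916, 0.402, 0.004]
force: [-0.8, 3.0, -0.9]
grip_width: -0.009
```

```bash
python3 -c "
from h import *
swing()
c=imaging.camera('scene');cv2.imwrite('pics/s4.png',cv2.resize(c['img'][130:290,240:450],None,fx=3.5,fy=3.5))
c=imaging.camera('top');cv2.imwrite('pics/t4.png',cv2.resize(c['img'][210:310,245:345],None,fx=5,fy=5))
a=np.radians(45)
go([.5025+.05*np.cos(a),.045+.05*np.sin(a),.078],45)"
```

```text
polar 0.0532 47.2
t 6.0 tcp [0.5384 0.0842 0.0811] yaw 47.5 F [-0.27  2.19 -0.95] grip -0.006 q [-0.77  0.54  0.7   1.98 -0.49  0.79 -0.52]
shift mm [-3.2  2.2  3. ] turn deg [ 0.05 -0.48  2.48]
```

View pics/s4.png

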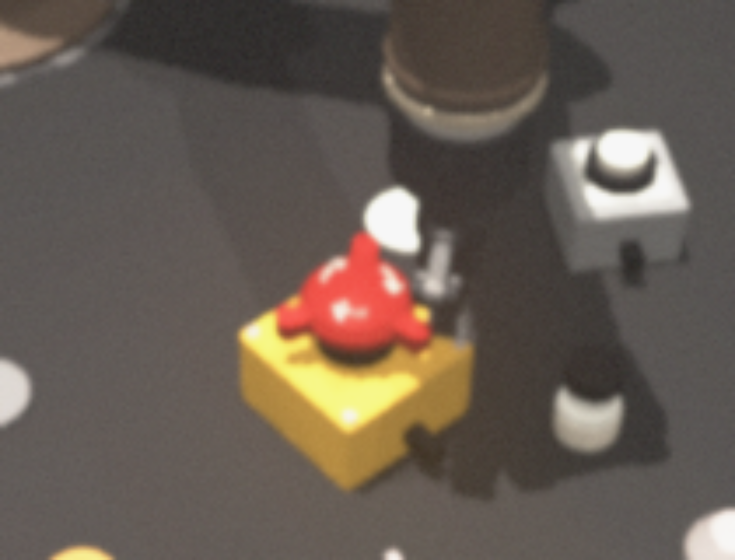

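View pics/t4.png

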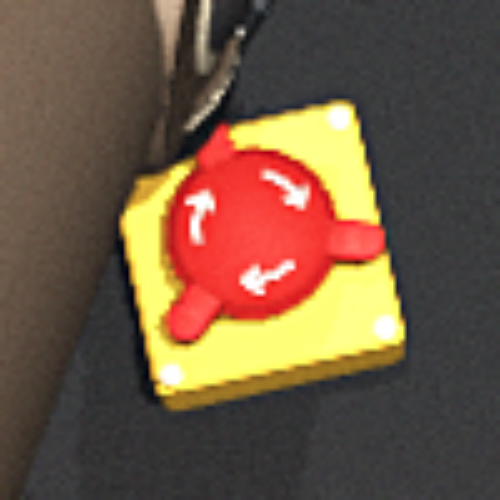

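The collar is visible again, so the head has sprung up at roughly 45° of twist. I take the finger away radially, then up.

{"op": "apply_moves", "data": {"targets": [[[0.02,-0.004,0],[0,0,0]],[[0.02,0,0],[0,0,0]],[[0,0,-0.04],[0,0,0]],[[0,0,-0.04],[0,0,0]],[[0,0,0],[0,0,0]]]}}

```text
t: 6.5
tcp_pos: [0.5616, 0.115, 0.1634]
tool_rot: [0.0, 0.912, 0.41, 0.002]
force: [0.3, -1.1, -0.4]
grip_width: -0.0
```

```bash
python3 -c "
from h import *
swing()
c=imaging.camera('scene');cv2.imwrite('pics/s5.png',cv2.resize(c['img'][130:290,240:450],None,fx=3.5,fy=3.5))
P=cloud(c);im=c['img'].astype(int)
m=(im[...,2]>100)&(im[...,1]<80)&(np.abs(P[...,:2]-[.5025,.045]).max(-1)<.06)&(P[...,2]>.06)
print(np.percentile(P[m][:,2],[50,90,98,100]))
go([.4625,-.3535,.15])"
```

```text
polar 0.0916 49.8
[0.09289366 0.09801791 0.10105292 0.10300954]
t 6.55 tcp [0.5603 0.1151 0.1613] yaw 48.4 F [-0.6   1.14 -0.51] grip 0.002 q [-0.86  0.48  0.78  1.85 -0.4   0.98 -0.63]
shift mm [-415.3  238.1   10.6] turn deg [ 0.02 -0.11 -0.  ]
```

View pics/s5.png

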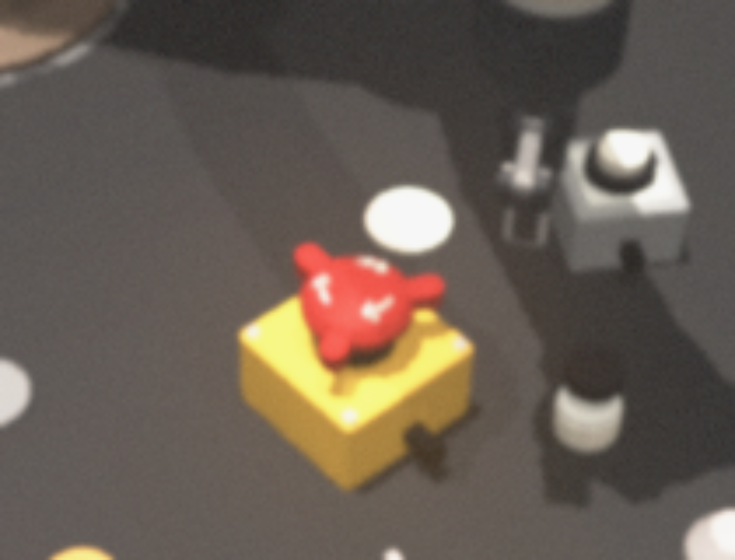

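The lobes are back at the first picture's pixels ((335,350), (308,255)) and the collar shows. The height reading used a different mask, so I check with the top camera.

{"op": "apply_moves", "data": {"targets": [[[0,0,-0.03],[0,0,0]],[[0.03,0,0],[0,0,0]]]}}

```text
t: 6.75
tcp_pos: [0.5779, 0.1339, 0.1915]
tool_rot: [-0.0, 0.912, 0.41, -0.0]
force: [1.1, 0.1, 0.3]
grip_width: -0.001
```

```bash
python3 -c "
from h import *
for n in ['top','scene']:
  c=imaging.camera(n);P=cloud(c)
  m=(np.hypot(P[...,0]-.5025,P[...,1]-.045)<.01)&(P[...,2]<.13)
  print(n,m.sum(),np.median(P[m][:,2]))
  if n=='top': cv2.imwrite('pics/t5.png',cv2.resize(c['img'][210:310,245:345],None,fx=5,fy=5))
go([.4625,-.3535,.17])"
```

```text
top 87 0.10653927358809323
scene 55 0.10649986671588871
t 6.85 tcp [0.5783 0.1408 0.1875] yaw 48.9 F [-0.81  0.8  -0.59] grip 0.0 q [-0.88  0.49  0.78  1.76 -0.39  1.06 -0.68]
shift mm [-448.4  238.1   17.6] turn deg [-0.19  0.11 -0.  ]
```

View pics/t5.png

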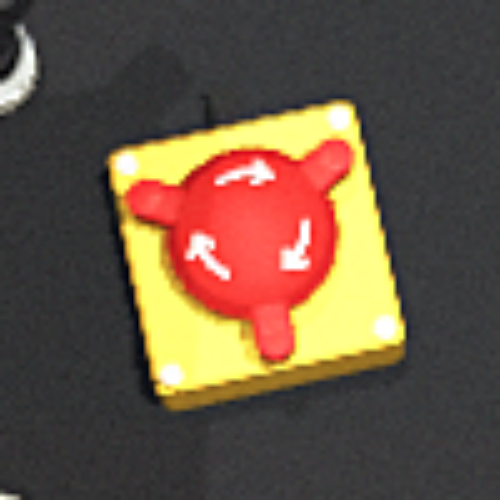

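The head top is at 0.1065 in both cameras with the lobes back at rest. On to the green button, keeping z near 0.19 over the head.

{"op": "apply_moves", "data": {"targets": [[[-0.041,0.0215,0],[0,0,0]],[[-0.041,0.0215,0],[0,0,0]],[[-0.041,0.0215,0],[0,0,0]],[[-0.041,0.0215,0],[0,0,0]],[[-0.041,0.0215,0],[0,0,0]],[[-0.041,0.0215,0],[0,0,0]],[[-0.041,0.0215,0],[0,0,0]],[[-0.041,0.0215,0],[0,0,0]]]}}

```text
t: 7.65
tcp_pos: [0.4881, -0.2238, 0.1779]
tool_rot: [-0.004, 0.904, 0.429, -0.007]
force: [0.7, -0.6, 0.0]
grip_width: 0.004
```

```bash
python3 -c "
from h import *
go([.4625,-.3535,.13])"
```

```text
t 7.65 tcp [ 0.4881 -0.2238  0.1779] yaw 50.8 F [ 0.67 -0.62  0.01] grip 0.004 q [-0.3   0.41  0.83  1.9  -0.35  1.    0.01]
shift mm [-116.1   62.8   48.3] turn deg [-0.73  0.59 -0.  ]
```

{"op": "apply_moves", "data": {"targets": [[[-0.039,0.021,0.01],[-0.7,0.6,0]],[[-0.039,0.021,0.01],[0,0,0]],[[-0.035,0.018,0.01],[0,0,0]],[[0,0,0],[0,0,0]]]}}

```text
t: 8.05
tcp_pos: [0.4536, -0.3605, 0.1433]
tool_rot: [-0.0, 0.904, 0.427, -0.003]
force: [0.3, 0.2, -0.4]
grip_width: 0.003
```

```bash
python3 -c "
from h import *
go([.4625,-.3535,.085])"
```

```text
t 8.05 tcp [ 0.4536 -0.3605  0.1433] yaw 50.6 F [ 0.25  0.22 -0.4 ] grip 0.003 q [ 0.02  0.52  0.78  1.84 -0.44  0.96  0.31]
shift mm [11.3  2.6 58.2] turn deg [-0.17  0.24 -0.  ]
```

{"op": "apply_moves", "data": {"targets": [[[0.011,0.002,0.03],[0,0,0]],[[0,0,0.025],[0,0,0]],[[0,0,0],[0,0,0]]]}}

```text
t: 8.35
tcp_pos: [0.458, -0.3541, 0.0841]
tool_rot: [-0.002, 0.904, 0.427, -0.004]
force: [0.6, -0.1, 0.6]
grip_width: 0.001
```

```bash
python3 -c "
from h import *
c=imaging.camera('scene');cv2.imwrite('pics/s6.png',cv2.resize(c['img'][240:340,90:220],None,fx=5,fy=5))
go([.4625,-.3535,.072])"
```

```text
t 8.4 tcp [ 0.4587 -0.3545  0.0855] yaw 50.5 F [-1.06  0.67 -0.05] grip -0.001 q [ 0.05  0.6   0.73  1.88 -0.51  0.86  0.35]
shift mm [ 3.2  2.4 13.4] turn deg [-0.32  0.29 -0.  ]
```

View pics/s6.png

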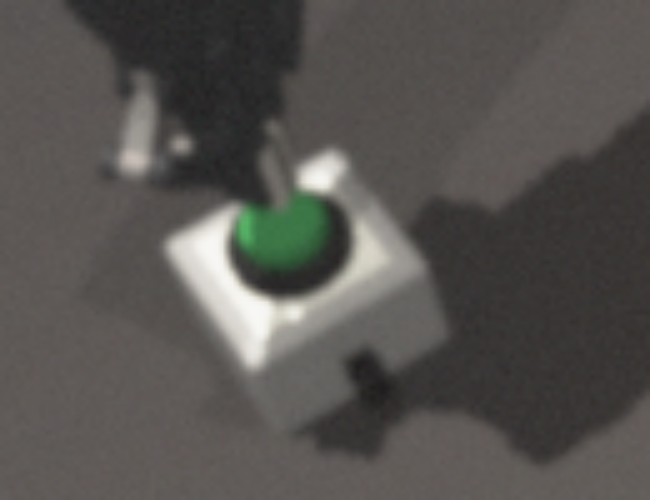

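The crop shows the tips above the green button at about (285,205). I press.

{"op": "apply_moves", "data": {"targets": [[[0.003,0.002,0.008],[0,0,0]],[[0,0,0.006],[0,0,0]],[[0,0,0.004],[0,0,0]],[[0,0,0.003],[0,0,0]],[[0,0,0.002],[0,0,0]]]}}

```text
t: 8.9
tcp_pos: [0.4635, -0.3536, 0.0657]
tool_rot: [-0.0, 0.904, 0.428, -0.002]
force: [-7.2, 6.5, 31.1]
grip_width: -0.0
```

It is fully in, against the stop. I release and clear.

{"op": "apply_moves", "data": {"targets": [[[0,0,-0.01],[0,0,0]],[[0,0,-0.03],[0,0,0]],[[0,0,-0.04],[0,0,0]],[[0,0,-0.03],[0,0,0]],[[0,0,0],[0,0,0]],[[0,0,0],[0,0,0]]]}}

```text
t: 9.5
tcp_pos: [0.4648, -0.3535, 0.1812]
tool_rot: [0.001, 0.904, 0.428, -0.0]
force: [0.7, 0.5, -0.6]
grip_width: 0.003
```

```bash
python3 -c "
from h import *
c=imaging.camera('scene');cv2.imwrite('pics/s7.png',c['img'])
for n in ['top','scene']:
  c=imaging.camera(n);P=cloud(c)
  for nm,x,y in [('head',.5025,.045),('green',.4625,-.3535)]:
    m=(np.hypot(P[...,0]-x,P[...,1]-y)<.01)&(P[...,2]<.12)
    print(n,nm,m.sum(),np.median(P[m][:,2]) if m.any() else None)
a=cv2.imread('pics/scene0.png').astype(int);b=cv2.imread('pics/s7.png').astype(int)
for nm,u,v in [('jar',408,243),('vial',278,367),('collar',263,299),('cap',449,287),('wd',357,193),('gd',236,243),('drv',372,320),('white',417,176)]:
  A=a[v-20:v+21,u-20:u+21].astype(np.uint8);B=b[v-30:v+31,u-30:u+31].astype(np.uint8)
  r=cv2.matchTemplate(B,A,cv2.TM_CCOEFF_NORMED);l=cv2.minMaxLoc(r);print(nm,l[1],l[3][0]-10,l[3][1]-10)
go([.4625,-.3535,.072])"
```

```text
top head 85 0.10630369215580641
top green 0 None
scene head 56 0.10626705272150769
scene green 70 0.07351659883932098
jar 0.9975652098655701 0 0
vial 0.9990781545639038 0 0
collar 0.975199818611145 0 0
cap 0.999382734298706 0 0
wd 0.974926769733429 1 0
gd 0.8994360566139221 -1 -1
drv 0.9992809891700745 0 0
white 0.9995192289352417 0 0
t 9.65 tcp [ 0.4641 -0.3534  0.1801] yaw 50.7 F [-0.23 -0.3  -0.22] grip -0.001 q [-0.02  0.49  0.82  1.8  -0.41  1.03  0.26]
shift mm [ -0.8  -1.1 108.1] turn deg [-0.06  0.13 -0.  ]
```

View pics/s7.png

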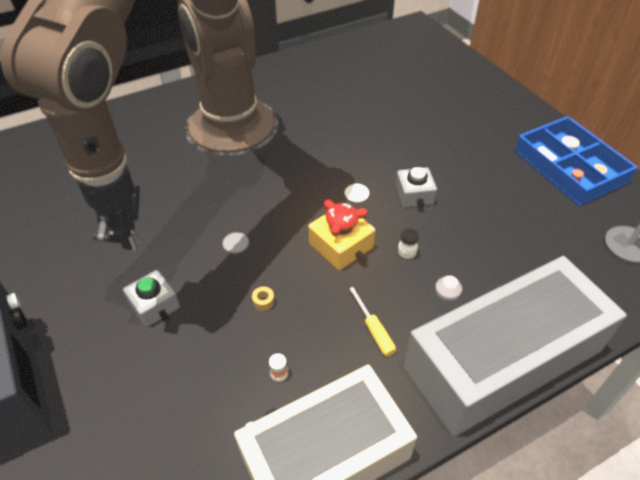

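The picture shows the head up at (343,216), the green button out at (147,287), nothing moved and the arm clear. I hand in.

```bash
python3 -c "
from rig import ticket
print(ticket.close_job())"
```

```text
the job is handed in; nothing more can be done
None
```

I ran the full emergency-stop test and handed the job in at about 9.7 s of the 58 s allowed. Hand-in gives no verdict.

- **Latching:** I pressed the red head to its bottom stop. After release it stayed about 8 mm lower with the fingers clear.
- **Release:** I pushed lobe 1 clockwise to roughly 45° and the head sprang up. Once the finger was gone it turned back to rest.
- **Green button:** I pressed it to its stop, about 6 mm with 31 N on the wrist, and let it go.

**Last checks:**
- The head top was at 106 mm in both cameras.
- The green button was out at 73.5 mm. Only the scene camera showed this, because the arm hid the button from the top camera.
- The loose things were within 1 pixel of their starting place. The grey disc's match was weaker (0.90), possibly because of the arm's shadow.
- The white button looked unchanged, and the arm was touching nothing.

One check disagreed: right after the release, a head-height reading gave 103 mm. That reading kept only the red-coloured pixels. Measuring all points near the top of the dome in both cameras then gave 106.5 mm.

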